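# Lock the filter cartridge back into the fume extractor

## Task

The cleaned filter cartridge stands on the desk beside the small round fume extractor. Put it back: lower it into the extractor's well with its two pins through the two notches until it sits on the seal, then turn its handle clockwise (seen from above) until the ramps have cammed it firmly tight by feel - the seal is worn, so the tight point is not at a fixed angle - but do not force it further, and then let go. Do not push the extractor or cartridge hard anywhere, and leave the ink bottle, the tin and the eraser where they are.

Things in the scene. Friction and masses are not known exactly. Their poses are not given: they have to be found in the camera images.
- extractor: round white fume extractor, 150 mm wide, 100 mm high, bolted to the desk; origin at the centre of its underside, z up, switch panel at -x. A round well opens in its top, 45 mm in radius, with a grey lip of inner radius 37 mm round the mouth, cut by two opposite notches 15 mm wide. The line through the notches lies 45 degrees counter-clockwise (from above) of the extractor's x axis.
- well (a point): centre of the well's mouth, on the axis, level with the top rim, 100 mm above the desk. On the well's floor lies a stiffly sprung black face seal; its top is 57.7 to 61.7 mm below the rim according to wear, which cannot be measured beforehand.
- notch (a point): middle of one notch, 42 mm from the axis, level with the rim; a short black mark on the rim stands beside each notch. The lip's underside is a ramp: 4.5 mm below the rim at each notch and 0.1 mm lower for each degree clockwise of it (seen from above); a solid stop stands about 100 degrees on.
- cartridge: loose grey filter cartridge, 0.17 to 0.29 kg, upright on the desk: pleated drum 70 mm in diameter, 58 mm high, its lowest 14 mm tapering to 54 mm, with a bar handle on top. Origin at the centre of its underside, z up, x along the bar. A half turn gives the same part. Dropped through the notches onto the seal, its underside is 38.2 to 42.4 mm above the desk.
- handle (a point): point to grip: middle of the bar handle, on the cartridge's axis, 85 mm above its underside. The bar is 60 mm long (along x), 13 mm thick (y), from 58 to 100 mm above the underside. Once seated, the bar turns freely clockwise for 25 to 65 degrees; then the ramps draw it down on the seal (0.1 mm a degree; let the hand follow) and the resistance grows.
- pin (a point): end of one of the two steel bayonet pins, 8 mm in diameter, 48 mm above the underside, sticking out 8.5 mm from the drum at both ends of the cartridge's x axis (in line with the bar). Tight means a turning resistance of about 0.3 to 0.5 N m, felt at rest after a small step (12 to 28 N on the seal); past about 0.6 N m the pins and the seal are overloaded. It stays tight when let go.
- ink_bottle: small white ink bottle with black cap, 39 mm in diameter, 90 mm high, standing near the work; origin at the centre of its underside
- eyelet_tin: flat red tin, 62x95x22 mm, lying near the work; origin at the centre of its underside
- eraser: worn blue and white eraser, 18x42x11 mm, lying near the work; origin at the centre of its underside
Mind the look-alikes: they are no part of the job. What is shaped like the cartridge but green is not meant.

How it is judged:
On the way:
1. the cartridge has dropped through the notches and sits upright on the seal, not yet turned (z of cartridge in the frame of extractor below 0.0437 m and horizontal distance between cartridge and extractor below 0.005 m and angle between the x axis of cartridge and the x axis of extractor, either way round above 0.6 rad and angle between cartridge's own z axis and vertical below 0.06 rad), for 0.1 s.
At the end, for the whole second after the job is handed in: The cartridge stands upright (within 3 degrees) and centred (within 4 mm) in the well, turned clockwise by at least 4 degrees from the notches, at rest, with the ramps pressing on its pins with more than 9 N (cammed tight) (contact force between cartridge and extractor above 9 N and z of cartridge in the frame of extractor below 0.0425 m and horizontal distance between cartridge and extractor below 0.004 m and angle between cartridge's own z axis and vertical below 0.05 rad and angle between the x axis of cartridge and the x axis of extractor, either way round below 0.72 rad and linear speed of cartridge below 0.01 m/s); the robot touches nothing.
It fails at once if the cartridge is pressed or turned against the extractor with more than 38 N (forced or overtightened) (contact force between cartridge and extractor above 38 N).
It fails at once if the ink bottle, the tin or the eraser is shifted by more than 25 mm (distance of any of ink_bottle, eyelet_tin, eraser from where it was at the start of the episode above 0.025 m).
It also fails if it takes over 67 s, if anything falls off the work surface, if the arm or the gripper's body presses on something with over 40 N, if the wrist force passes 120 N, or if a joint passes its speed limit or range.

## Robot

A 7-joint arm with a two-finger parallel gripper is mounted at the origin on a cart in front of the work surface, level with it; the furniture and walls round the work are solid. World frame = base frame: x ahead of the robot, y to its left, z up, the work surface at z = 0. Lengths are in m, angles in rad, forces in N, time in s.
With the tool pointing down it reaches from about 0.35 to 0.9 m from the base axis. Payload 8.1 kg.
Tool frame: the origin (TCP) lies midway between the tips of the shut fingers; the grasp point (between the pads) lies 19 mm behind it; x points along the fingers, y is the direction in which the jaws open and shut, and the axes are right-handed (so a half turn about x gives the same grasp; the last joint's range is limited). The gripper opens to 92 mm and grips with 3 to 60 N. Pads are 19 mm wide; open, the fingers measure 130 mm over their backs; the gripper's body (75 mm by 190 mm) begins 47 mm behind the grasp point.
Start: joints at [-1.36, 0.434, 0.025, 1.573, -0.012, 1.134, -0.075], TCP at [0.193, 0.594, 0.227] pointing down, gripper open.
Joint ranges: [-2.62, 2.62], [-0.44, 2.09], [-1.27, 1.32], [0.08, 2.57], [-1.32, 4.46], [0.12, 2], [-2.74, 2.74]. Speed limits (rad/s): [2.22, 2.22, 3.01, 3.01, 3.14, 3.14, 3.14].

## Interface

Orientations are given as a unit quaternion [x, y, z, w].
In Python, from cell import robot, optics, job, spotter gives the robot as it stands.
- The arm moves only by the tool carry_out, never from a script. Its argument "steps" is a list of rows, each an object of numbers: "dx", "dy", "dz": the shift along the world's x, y, z scaled (see below); "roll": the turn about the world's z scaled (see below); "claw": the closure, from 0 (fully open) to 1 (shut). A call has 1 to 10 rows; each row shifts and turns the pose as measured when the row begins; what a row does not reach is not made up. The controller multiplies each number of a shift by 200 mm and each number of a turn by 45 degrees. A row lasts 1/12 s, in which the tool goes at most 41.7 mm and 7.16 degrees, less where a joint would pass 70% of its speed; a pose out of reach is approached as far as the arm can. A call with a number of a shift or a turn outside -1 to 1 is refused whole. A call with a gripper value outside its range is refused whole. The fingers move at their own pace and stop on an object; "squeeze" is the grip in N (left out, the last holds). Time passes only in rows, so rows that do not move let the fingers close. It gives the time, the measured TCP pose, the force and the opening at its end, in the units of the state.
- robot.read_state(): the state, without advancing time (a new reading comes with each control period).
- optics.get_image(name): name is "scene" or "top"; returns (picture, depth): 384x512x3 uint8, red, green, blue; 384x512 float32, m along the optical axis (not along the pixel's ray), 0 where there is no reading.
- optics.get_calibration(name): a dict with "camera_matrix" (3x3 intrinsics, pixels), "cam_to_world" (4x4, takes a point from camera to world coordinates). Camera axes: x right, y up, looking along -z (the intrinsics and any distortion apply to the point x, -y, -z); pixel columns grow to the right and rows downward; lengths in m; the calibration is good to about 2 mm. A picture is of the moment at which its call begins. get_calibration takes no time and is no camera call.
- job.sign_off(): hands the job in, once; it reports no verdict.
Trained networks look in the newest picture that a camera, given by its name, has taken for a name from the list of things; names that differ only in an ending like _2 or _b are one class to them, and where a whole thing is asked for, a point or a joint stands for the part that bears it (a point fixed in the world has none). Each returns a list of dicts, best first, with "p" (0 to 1); they miss things now and then, are a little off and sometimes report something else, mostly with a low value. They report only what shows in the picture. A call takes as long as a camera call. They do not tell look-alikes from the thing itself.
- spotter.spot_in(label, camera): "point" ([column, row] in pixels, amid what is visible of it).
- spotter.silhouettes(label, camera): "region" (384x512 bool, what is visible of it) and "point" ([column, row] in pixels, amid what is visible of it).
- spotter.pinpoint(label, camera): "point" ([column, row] in pixels: a listed point, or the origin of a listed thing).
The state is a dict: "time_s": time; "joint_pos": joint angles; "qvel": joint speeds; "joint_efforts": joint torques, N m; "position": TCP position; "orientation": TCP orientation; "wrist_force": force on the tool from outside, world axes, zero at the start; "torque": the same for the moment, N m; "finger_gap": opening from 0.0 (shut) to 1.0 (fully open).
Only numpy, scipy, OpenCV 4.12 (cv2) and the standard library are available. Lean on these libraries where they do the work, as an engineer would, in place of code of your own. Each camera call takes 0.05 s, during which the arm holds its last target.

## Working session

There is one attempt and no reset: what is moved stays moved. The work goes in short steps, Python scripts to look and compute and a tool call to move; the robot and the scene stay as the last step left them, time stands still between calls to the robot, and variables do not carry over. Pictures are saved under pics/ and viewed, and the job is handed in when it is done.

Besides the shell and the picture viewer there is one more tool, called after "Emit:" by a JSON object that holds its "method" and its "body", one argument or row to a line. carry_out: Moves the arm, as the interface text tells. Its arguments: {"type":"object","properties":{"steps":{"type":"array"},"squeeze":{"type":"number"}},"required":["steps"]}

```bash
ls; mkdir -p pics
cat > h.py <<'E'
import numpy as np,cv2
from cell import robot,optics,job,spotter
def grab(n,fn):
    p,d=optics.get_image(n); cv2.imwrite('pics/'+fn,p[:,:,::-1]); return p,d
def w(n,uv,depth):
    c=optics.get_calibration(n);K=np.array(c['camera_matrix']);T=np.array(c['cam_to_world'])
    x=(uv[0]-K[0,2])/K[0,0];y=(uv[1]-K[1,2])/K[1,1]
    return (T@np.array([x*depth,-y*depth,-depth,1]))[:3]
def wz(n,uv,z):
    a=w(n,uv,0.);b=w(n,uv,1.);return a+(b-a)*(z-a[2])/(b[2]-a[2])
def proj(n,P):
    c=optics.get_calibration(n);K=np.array(c['camera_matrix']);T=np.array(c['cam_to_world'])
    q=np.linalg.inv(T)@np.append(P,1);return np.array([K[0,2]+K[0,0]*q[0]/-q[2],K[1,2]+K[1,1]*q[1]/q[2]])if 0 else np.array([K[0,2]+K[0,0]*q[0]/-q[2],K[1,2]+K[1,1]*(-q[1])/-q[2]])
def cloud(n,d):
    c=optics.get_calibration(n);K=np.array(c['camera_matrix']);T=np.array(c['cam_to_world'])
    v,u=np.indices(d.shape);x=(u-K[0,2])/K[0,0];y=(v-K[1,2])/K[1,1]
    P=np.stack([x*d,-y*d,-d],-1);return P@T[:3,:3].T+T[:3,3]
E
python3 - <<'E'
from h import *
for n in('top','scene'):
    p,d=grab(n,n+'0.png'); np.save(n+'_d0.npy',d); print(n,optics.get_calibration(n),(d>0).mean())
    for l in(['extractor','well','notch','cartridge','handle','pin','ink_bottle','eyelet_tin','eraser']):
        print(l,[(np.round(r['point'],1).tolist(),round(r['p'],2)) for r in spotter.pinpoint(l,n)])
print(robot.read_state())
E
```

```text
pics
top {'camera_matrix': array([[497.65886098,   0.        , 252.31620979],
       [  0.        , 497.65886098, 201.04841261],
       [  0.        ,   0.        ,   1.        ]]), 'cam_to_world': array([[ 0.02744291,  0.99734049, -0.06751917,  0.48595645],
       [-0.9995642 ,  0.02811356,  0.00900242, -0.05818822],
       [ 0.01087668,  0.0672427 ,  0.99767736,  1.34035161],
       [ 0.        ,  0.        ,  0.        ,  1.        ]])} 0.9957631429036459
extractor [([216.6, 210.5], 0.7)]
well [([214.5, 211.1], 0.56)]
notch [([201.9, 196.0], 0.62)]
cartridge [([312.6, 198.8], 0.71), ([305.6, 246.5], 0.66), ([277.0, 176.3], 0.56)]
handle [([318.0, 198.6], 0.77)]
pin [([303.7, 233.7], 0.58), ([305.7, 211.0], 0.55)]
ink_bottle [([257.9, 272.1], 0.66), ([274.9, 176.2], 0.57)]
eyelet_tin [([322.0, 155.2], 0.69)]
eraser [([258.3, 271.1], 0.45)]
scene {'camera_matrix': array([[423.80126851,   0.        , 252.85910459],
       [  0.        , 423.80126851, 197.65936092],
       [  0.        ,   0.        ,   1.        ]]), 'cam_to_world': array([[-0.63690274,  0.49323655, -0.59251381,  0.0
[... 597 characters left out ...]
], 0.59)]
{'time_s': 1.0, 'joint_pos': array([-1.35957999,  0.43449425,  0.025005  ,  1.57319789, -0.01160519,
        1.13396076, -0.07511322]), 'qvel': array([ 0.001966  ,  0.00105058,  0.00038008, -0.00062117,  0.00017885,
        0.00013663,  0.00032315]), 'joint_efforts': array([-1.75224000e-04, -6.67679429e+01,  9.83547606e-01, -3.14808190e+01,
       -6.07858133e-02,  3.26465105e-02,  1.06340528e-05]), 'position': array([0.19296619, 0.59449602, 0.22674629]), 'orientation': array([ 0.1105624 ,  0.69840858, -0.11050304,  0.69841999]), 'wrist_force': array([-0.65412306,  0.41787487,  1.20376056]), 'torque': array([-0.05095248, -0.03666968,  0.06425571]), 'finger_gap': 1.0004400109928118}
```

Run:
```python
import cv2
for n,(a,b,c,e) in (('top',(130,330,160,380)),('scene',(120,320,150,400))):
    i=cv2.imread(f'pics/{n}0.png')[a:b,c:e]; cv2.imwrite(f'pics/{n}0z.png',cv2.resize(i,None,fx=3 if n=='scene' else 3,fy=3 if n=='scene' else 3,interpolation=cv2.INTER_CUBIC)[:600,:800])
```

```text
(no output)
```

View pics/top0z.png

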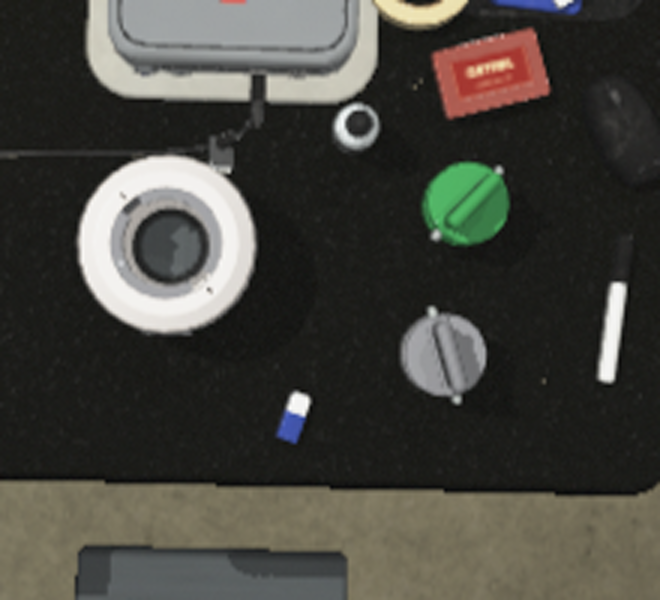

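View pics/scene0z.png

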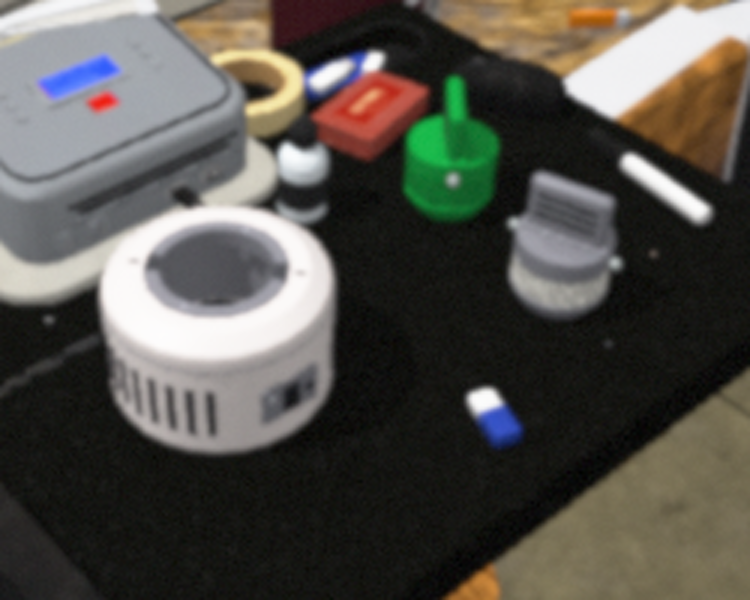

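View pics/top0.png

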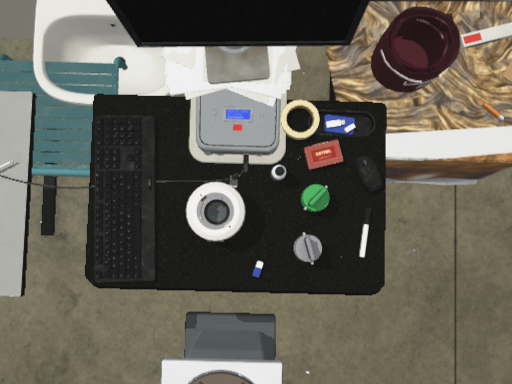

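Top view: the grey cartridge is at about px (307,248) and its pins at (304,234) and (312,263). The extractor is at (216,211), with rim marks at (201,195) and (230,227). The green one at (315,198) is the look-alike. Next I'll measure these precisely.

```bash
cat > m.py <<'E'
from h import *
from scipy.optimize import least_squares
def circ(P):
    r=least_squares(lambda q:np.hypot(P[:,0]-q[0],P[:,1]-q[1])-q[2],[*P.mean(0)[:2],.05],loss='soft_l1',f_scale=.001);return r.x
E
python3 - <<'E'
from m import *
for n in('top','scene'):
    d=np.load(n+'_d0.npy');p=cv2.imread(f'pics/{n}0.png')[:,:,::-1].astype(int)
    C=cloud(n,d)
    print(n,'desk z',np.median(C[(abs(C[...,2])<.01)&(abs(C[...,0]-.4)<.15)][:,2]))
    ex=wz('top',(215.7,211.7),.1)
    m=(np.hypot(C[...,0]-ex[0],C[...,1]-ex[1])<.09)&(abs(C[...,2]-.1)<.006)
    wh=m&(p.min(-1)>150)
    print('rim pts',m.sum(),'z',np.median(C[m][:,2]),'bbox mid',(C[m][:,:2].max(0)+C[m][:,:2].min(0))/2, C[m][:,:2].max(0)-C[m][:,:2].min(0))
    # outer edge fit by contour of mask
    mk=m.astype(np.uint8); cs,_=cv2.findContours(mk,cv2.RETR_CCOMP,cv2.CHAIN_APPROX_NONE)
    for c in sorted(cs,key=len)[-2:]:
        c=c[:,0]; P=np.array([wz(n,x,.1) for x in c]); print('contour',len(c),circ(P))
    # cartridge drum top z .058, bar top .1
    ca=wz('top',(307.7,248.3),.058)
    near=np.hypot(C[...,0]-ca[0],C[...,1]-ca[1])<.06
    for z in(.058,.1):
        m=near&(abs(C[...,2]-z)<.006); Q=C[m]
        print('cart z',z,m.sum(),np.median(Q[:,2]),(Q[:,:2].max(0)+Q[:,:2].min(0))/2,np.ptp(Q[:,:2],axis=0))
        if z==.1:
            r=cv2.minAreaRect(Q[:,:2].astype(np.float32)*1000);print(r)
E
```

```text
top desk z -0.0009745628995084799
rim pts 1536 z 0.09824773211642446 bbox mid [0.54169729 0.0220774 ] [0.14317156 0.14245752]
contour 99 [0.54237225 0.02255929 0.0381614 ]
contour 265 [0.54191159 0.02251095 0.06683866]
cart z 0.058 418 0.057707155086892725 [ 0.45214089 -0.21637703] [0.07430357 0.06733102]
cart z 0.1 114 0.09827120905068898 [ 0.45455672 -0.21630581] [0.05436797 0.02599795]
((454.4670715332031, -217.1680450439453), (57.52452850341797, 12.97967529296875), 17.74751091003418)
scene desk z 0.00021686849457586144
rim pts 2022 z 0.0992096256535353 bbox mid [0.53919857 0.02488682] [0.14032496 0.14005314]
contour 112 [0.53918073 0.02499698 0.0359619 ]
contour 220 [0.53602481 0.02720972 0.06761913]
cart z 0.058 381 0.058228855033038984 [ 0.45077847 -0.21234583] [0.0736157  0.06564741]
cart z 0.1 141 0.09876193466018379 [ 0.45245155 -0.21414629] [0.05648321 0.02392686]
((452.8740539550781, -214.7313995361328), (58.04249572753906, 15.507011413574219), 10.827406883239746)
```

Run:
```python
import cv2
for n,(a,b,c,e),f in (('top',(175,250,180,255),8),('scene',(180,240,175,270),8),('top',(225,275,280,335),11),('scene',(170,235,310,365),9)):
    i=cv2.imread(f'pics/{n}0.png')[a:b,c:e]; cv2.imwrite(f'pics/{n}0_{a}.png',cv2.resize(i,None,fx=f,fy=f,interpolation=cv2.INTER_CUBIC))
```

```text
(no output)
```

View pics/top0_175.png

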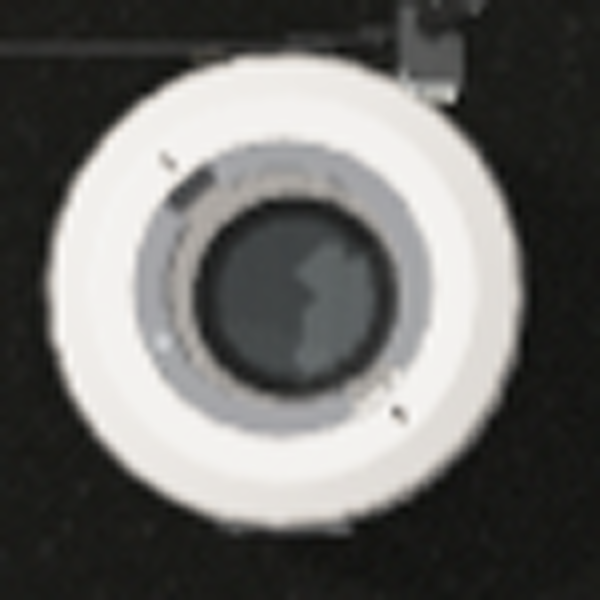

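View pics/scene0_180.png

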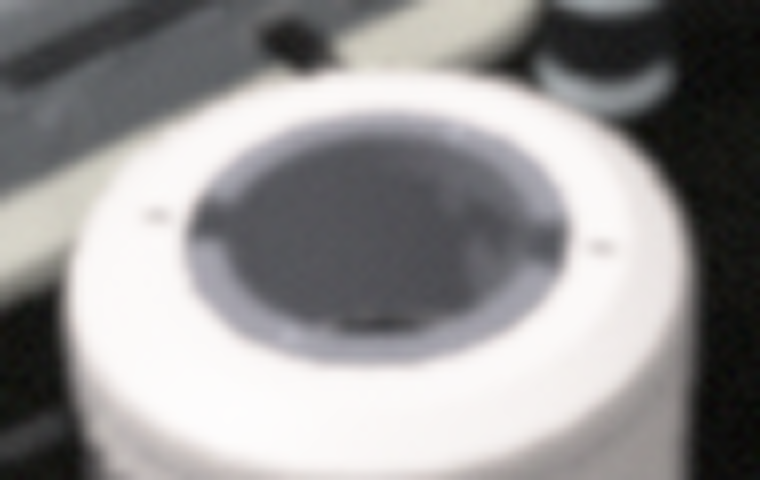

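View pics/top0_225.png

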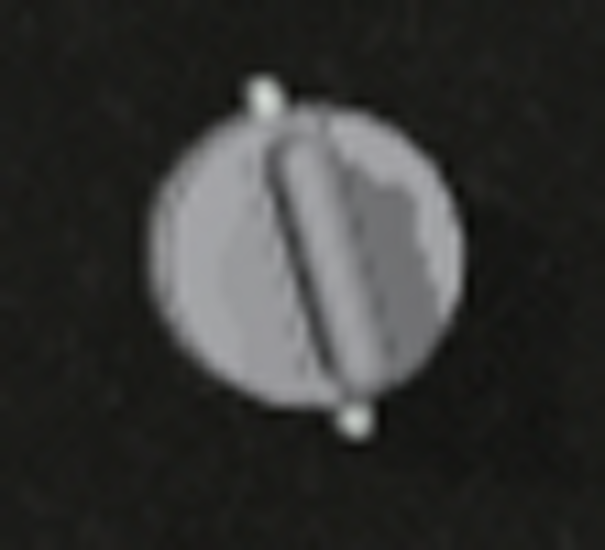

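View pics/scene0_170.png

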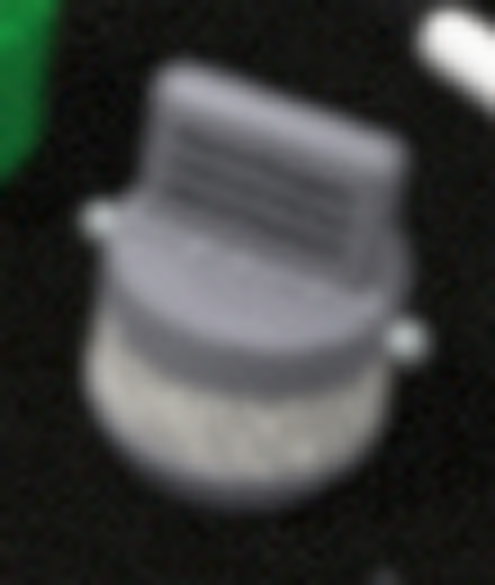

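Run:
```python
from m import *
C0=np.array([.5415,.0235])
def samp(g,uv): return cv2.remap(g,np.float32([[uv[:,0]]])[0],np.float32([[uv[:,1]]])[0],cv2.INTER_CUBIC)[0] 
for n in('top','scene'):
    g=cv2.imread(f'pics/{n}0.png',0).astype(np.float32)
    c=C0.copy()
    for it in range(3):
        E=[]
        for t in np.radians(np.arange(0,360,4)):
            r=np.arange(.038,.056,.0004)
            uv=np.array([proj(n,[c[0]+q*np.cos(t),c[1]+q*np.sin(t),.1]) for q in r])
            s=samp(g,uv); s=cv2.GaussianBlur(s.reshape(1,-1),(0,0),2)[0]; k=np.argmax(np.diff(s)); 
            if 1<k<len(r)-3: E.append([c[0]+r[k]*np.cos(t),c[1]+r[k]*np.sin(t)])
        f=circ(np.array(E)); c=f[:2]
    print(n,'well inner white edge',f,len(E))
    # polar unwrap for marks
    ang=np.arange(0,360,1.);r=np.arange(.046,.066,.0005)
    G=np.array([[*proj(n,[c[0]+q*np.cos(np.radians(t)),c[1]+q*np.sin(np.radians(t)),.1])] for t in ang for q in r]).reshape(len(ang),len(r),2)
    S=cv2.remap(g,G[...,0].astype(np.float32),G[...,1].astype(np.float32),cv2.INTER_CUBIC)
    sub=S[:,(r>.051)&(r<.060)]; dip=np.median(sub)-sub.min(1)
    for base in np.argsort(-dip)[:14]: print(int(base),round(float(dip[base])),end='; ')
    print()
    ca=wz('top',(307.7,248.3),.058)
    p=cv2.imread(f'pics/{n}0.png')
    for uvs in ({'top':[(304,234),(312.3,263.2)],'scene':[(321,194.5),(355,207.8)]}[n],):
        P=[wz(n,u,.048) for u in uvs]; print('pins',P,'mid',(P[0]+P[1])/2,np.linalg.norm(P[0]-P[1]),np.degrees(np.arctan2(*(P[0]-P[1])[1::-1])))
```

```text
Traceback (most recent call last):
  File "h.py", line 12, in proj
    c=optics.get_calibration(n);K=np.array(c['camera_matrix']);T=np.array(c['cam_to_world'])
ValueError: time passes only in moves, steps and waits
```

```bash
python3 - <<'E'
s=open('h.py').read()
s=s.replace("optics.get_calibration(n);","cal(n);").replace("def grab","import json,os\n_c={}\ndef cal(n):\n    if n not in _c:\n        f=n+'_cal.json'\n        if not os.path.exists(f): json.dump({k:np.array(v).tolist() for k,v in optics.get_calibration(n).items()},open(f,'w'))\n        _c[n]=json.load(open(f))\n    return _c[n]\ndef grab",1)
open('h.py','w').write(s)
E
cat > fit.py <<'E'
from m import *
C0=np.array([.5415,.0235])
def remap(g,G): return cv2.remap(g,G[...,0].astype(np.float32),G[...,1].astype(np.float32),cv2.INTER_CUBIC)
def projs(n,P):
    c=cal(n);K=np.array(c['camera_matrix']);T=np.array(c['cam_to_world'])
    q=(P-T[:3,3])@T[:3,:3]; return np.stack([K[0,2]-K[0,0]*q[...,0]/q[...,2],K[1,2]+K[1,1]*q[...,1]/q[...,2]],-1)
def ring(n,g,c,z,r0,r1,sign,its=3):
    c=np.array(c)
    for it in range(its):
        t=np.radians(np.arange(0,360,3))[:,None];r=np.arange(r0,r1,.0003)[None]
        P=np.stack([c[0]+r*np.cos(t),c[1]+r*np.sin(t),z+0*r*t],-1)
        S=cv2.GaussianBlur(remap(g,projs(n,P)),(0,0),3,sigmaY=.01); k=np.argmax(sign*np.diff(S,axis=1),1)
        ok=(k>2)&(k<r.size-4); E=P[np.arange(len(k)),k][ok]; f=circ(E); c=f[:2]
    return f,ok.sum(),np.median(abs(np.hypot(*(E[:,:2]-c).T)-f[2]))
E
cat > f1.py <<'E'
from fit import *
for n in('top','scene'):
    g=cv2.imread(f'pics/{n}0.png',0).astype(np.float32)
    f=ring(n,g,C0,.1,.039,.056,1); c=f[0][:2]
    print(n,'well white edge',f)
    ang=np.radians(np.arange(0,360,1.))[:,None];r=np.arange(.052,.061,.0005)[None]
    P=np.stack([c[0]+r*np.cos(ang),c[1]+r*np.sin(ang),.1+0*r*ang],-1)
    S=remap(g,projs(n,P)); dip=np.median(S)-S.min(1)
    print([(int(b),round(float(dip[b]))) for b in np.argsort(-dip)[:14]])
    uvs={'top':[(304,234),(312.3,263.2)],'scene':[(321,194.5),(355,207.8)]}[n]
    P=[wz(n,u,.048) for u in uvs]; print('pins',P,'mid',(P[0]+P[1])/2,np.linalg.norm(P[0]-P[1]),np.degrees(np.arctan2(*(P[0]-P[1])[1::-1])))
    print('drum',ring(n,g,(P[0]+P[1])[:2]/2,.058,.03,.041,-1))
E
python3 f1.py; ls
```

```text
top well white edge (array([0.54368923, 0.02334963, 0.04615387]), np.int64(120), np.float64(0.0003000088933859356))
[(224, 113), (225, 103), (223, 83), (44, 77), (43, 67), (226, 65), (45, 63), (222, 41), (42, 39), (46, 35), (227, 30), (262, 14), (263, 14), (47, 14)]
pins [array([ 0.49154948, -0.20623734,  0.048     ]), array([ 0.4168491 , -0.22924683,  0.048     ])] mid [ 0.45419929 -0.21774208  0.048     ] 0.07816382332696656 17.120071519736822
drum (array([ 0.45700342, -0.21455221,  0.03591118]), np.int64(120), np.float64(0.0006607581611915159))
scene well white edge (array([0.54017159, 0.02339042, 0.04574869]), np.int64(120), np.float64(0.00017678881925097326))
[(226, 33), (225, 33), (43, 32), (44, 31), (227, 30), (42, 29), (224, 29), (45, 27), (228, 24), (41, 24), (223, 23), (46, 21), (339, 19), (338, 19)]
pins [array([ 0.49090228, -0.20574506,  0.048     ]), array([ 0.41495524, -0.22865779,  0.048     ])] mid [ 0.45292876 -0.21720143  0.048     ] 0.07932809179222707 16.788221199474744
drum (array([ 0.45453171, -0.21749051,  0.03643886]), np.int64(104), np.float64(0.0009881306067657074))
f1.py
fit.py
h.py
m.py
pics
scene_cal.json
scene_d0.npy
top_cal.json
top_d0.npy
```

```bash
cat > s.py <<'E'
from h import *
from scipy.spatial.transform import Rotation as R
def st():
    s=robot.read_state();M=R.from_quat(s['orientation']).as_matrix()
    y=M[:,1];print('t',round(s['time_s'],2),'pos',np.round(s['position']*1000,1),'jawyaw',round(float(np.degrees(np.arctan2(y[1],y[0]))),2),'xaxis',np.round(M[:,0],4),'F',np.round(s['wrist_force'],2),'T',np.round(s['torque'],3),'gap',round(s['finger_gap'],3),'q',np.round(s['joint_pos'],2))
    return s
if __name__=='__main__': st()
E
python3 s.py
```

```text
t 1.0 pos [193.  594.5 226.7] jawyaw 72.01 xaxis [ 0.e+00  1.e-04 -1.e+00] F [-0.65  0.42  1.2 ] T [-0.051 -0.037  0.064] gap 1.0 q [-1.36  0.43  0.03  1.57 -0.01  1.13 -0.08]
```

Emit:
{"method": "carry_out", "body": {
  "steps": [
    {"dx": 0.1, "dy": -0.17, "roll": 0.03},
    {"dx": 0.1, "dy": -0.17, "roll": 0.03},
    {"dx": 0.1, "dy": -0.17, "roll": 0.04},
    {"dx": 0.1, "dy": -0.17, "roll": 0.04},
    {"dx": 0.1, "dy": -0.17, "roll": 0.04},
    {"dx": 0.1, "dy": -0.17, "roll": 0.04},
    {"dx": 0.1, "dy": -0.17, "roll": 0.04},
    {"dx": 0.1, "dy": -0.17, "roll": 0.04},
    {"dx": 0.1, "dy": -0.17, "roll": 0.04},
    {"dx": 0.1, "dy": -0.17, "roll": 0.04}
  ]
}}

```text
schema error: expected keys dx, dy, dz, roll, claw
```

```bash
python3 s.py
```

```text
t 1.0 pos [193.  594.5 226.7] jawyaw 72.01 xaxis [ 0.e+00  1.e-04 -1.e+00] F [-0.65  0.42  1.2 ] T [-0.051 -0.037  0.064] gap 1.0 q [-1.36  0.43  0.03  1.57 -0.01  1.13 -0.08]
```

Emit:
{"method": "carry_out", "body": {
  "steps": [
    {"dx": 0.1, "dy": -0.17, "dz": 0, "roll": 0.03, "claw": 0},
    {"dx": 0.1, "dy": -0.17, "dz": 0, "roll": 0.03, "claw": 0},
    {"dx": 0.1, "dy": -0.17, "dz": 0, "roll": 0.04, "claw": 0},
    {"dx": 0.1, "dy": -0.17, "dz": 0, "roll": 0.04, "claw": 0},
    {"dx": 0.1, "dy": -0.17, "dz": 0, "roll": 0.04, "claw": 0},
    {"dx": 0.1, "dy": -0.17, "dz": 0, "roll": 0.04, "claw": 0},
    {"dx": 0.1, "dy": -0.17, "dz": 0, "roll": 0.04, "claw": 0},
    {"dx": 0.1, "dy": -0.17, "dz": 0, "roll": 0.04, "claw": 0},
    {"dx": 0.1, "dy": -0.17, "dz": 0, "roll": 0.04, "claw": 0},
    {"dx": 0.1, "dy": -0.17, "dz": 0, "roll": 0.04, "claw": 0}
  ]
}}

```text
time_s: 1.83
position: [0.3903, 0.2478, 0.2267]
orientation: [-0.003, 0.708, 0.007, 0.706]
wrist_force: [-0.1, 1.1, -0.5]
finger_gap: 1.003
```

```bash
python3 s.py
```

```text
t 1.83 pos [390.3 247.8 226.7] jawyaw 90.83 xaxis [-0.0024  0.0062 -1.    ] F [-0.12  1.11 -0.52] T [ 0.025 -0.046  0.042] gap 1.003 q [-0.78  0.17  0.12  1.96 -0.03  1.01  0.94]
```

Emit:
{"method": "carry_out", "body": {
  "steps": [
    {"dx": 0.05, "dy": -0.19, "dz": 0, "roll": 0.035, "claw": 0},
    {"dx": 0.05, "dy": -0.19, "dz": 0, "roll": 0.035, "claw": 0},
    {"dx": 0.05, "dy": -0.19, "dz": 0, "roll": 0.035, "claw": 0},
    {"dx": 0.05, "dy": -0.19, "dz": 0, "roll": 0.035, "claw": 0},
    {"dx": 0.04, "dy": -0.19, "dz": 0, "roll": 0.035, "claw": 0},
    {"dx": 0.03, "dy": -0.19, "dz": 0, "roll": 0.035, "claw": 0},
    {"dx": 0.02, "dy": -0.19, "dz": 0, "roll": 0.035, "claw": 0},
    {"dx": 0.02, "dy": -0.19, "dz": 0, "roll": 0.035, "claw": 0},
    {"dx": 0.02, "dy": -0.19, "dz": 0, "roll": 0.035, "claw": 0},
    {"dx": 0.0, "dy": -0.19, "dz": 0, "roll": 0.035, "claw": 0}
  ]
}}

```text
time_s: 2.67
position: [0.4612, -0.1515, 0.2304]
orientation: [-0.104, 0.696, 0.11, 0.702]
wrist_force: [1.6, 0.5, 0.7]
finger_gap: 0.998
```

```bash
python3 s.py
```

```text
t 2.67 pos [ 461.2 -151.5  230.4] jawyaw 107.43 xaxis [ 0.0065  0.0099 -0.9999] F [1.62 0.47 0.66] T [ 0.065 -0.076  0.047] gap 0.998 q [-0.13  0.2   0.42  1.93 -0.11  1.03  2.21]
```

Emit:
{"method": "carry_out", "body": {
  "steps": [
    {"dx": -0.02, "dy": -0.16, "dz": -0.05, "roll": 0, "claw": 0},
    {"dx": -0.02, "dy": -0.13, "dz": -0.1, "roll": 0, "claw": 0},
    {"dx": 0, "dy": -0.04, "dz": -0.15, "roll": 0, "claw": 0},
    {"dx": 0, "dy": 0, "dz": -0.12, "roll": 0, "claw": 0},
    {"dx": 0, "dy": 0, "dz": -0.05, "roll": 0, "claw": 0},
    {"dx": 0, "dy": 0, "dz": 0, "roll": 0, "claw": 0},
    {"dx": 0, "dy": 0, "dz": 0, "roll": 0, "claw": 0}
  ]
}}

```text
time_s: 3.25
position: [0.4518, -0.2347, 0.1359]
orientation: [-0.103, 0.695, 0.102, 0.705]
wrist_force: [1.8, 0.4, -0.1]
finger_gap: 1.004
```

Run:
```python
from s import *
st()
grab('scene','scene1.png');grab('top','top1.png')
for n,(a,b,c,e),f in (('scene',(110,260,270,420),4),('top',(200,300,250,360),5)):
    cv2.imwrite(f'pics/{n}1z.png',cv2.resize(cv2.imread(f'pics/{n}1.png')[a:b,c:e],None,fx=f,fy=f,interpolation=cv2.INTER_CUBIC))
```

```text
t 3.25 pos [ 451.8 -234.7  135.9] jawyaw 106.65 xaxis [ 0.0143  0.0017 -0.9999] F [ 1.81  0.41 -0.06] T [ 0.081 -0.    -0.021] gap 1.004 q [ 0.05  0.36  0.43  2.   -0.21  0.81  2.46]
```

View pics/scene1z.png

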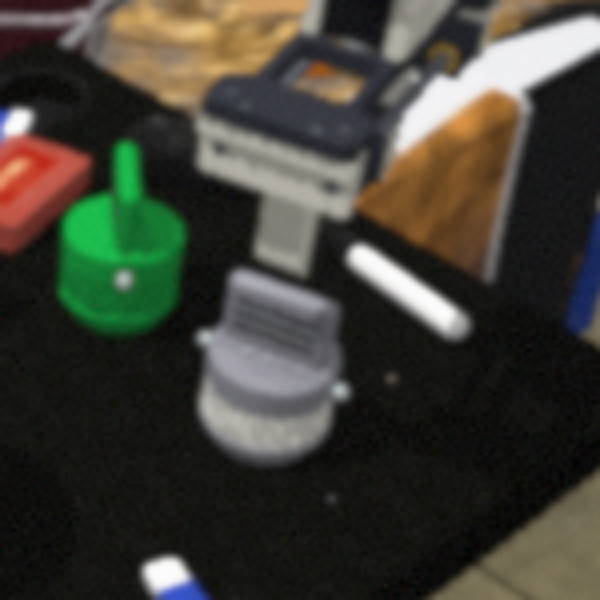

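View pics/top1z.png

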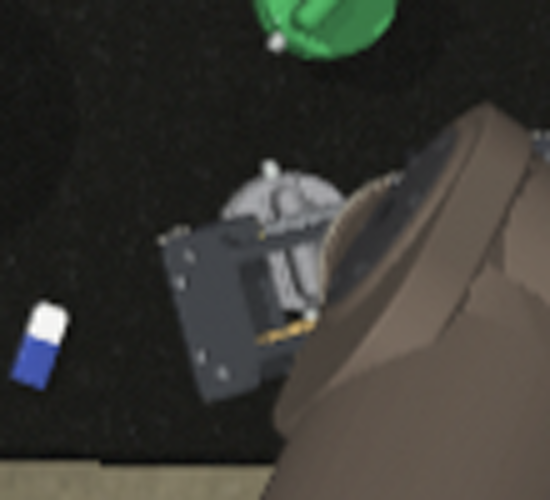

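Emit:
{"method": "carry_out", "body": {
  "steps": [
    {"dx": 0.008, "dy": 0.06, "dz": 0, "roll": 0.01, "claw": 0},
    {"dx": 0, "dy": 0.025, "dz": 0, "roll": 0, "claw": 0},
    {"dx": 0, "dy": 0, "dz": -0.06, "roll": 0, "claw": 0},
    {"dx": 0, "dy": 0, "dz": 0, "roll": 0, "claw": 0}
  ]
}}

```text
time_s: 3.68
position: [0.4574, -0.2139, 0.1281]
orientation: [-0.108, 0.691, 0.106, 0.707]
wrist_force: [-0.7, 0.0, -0.7]
finger_gap: 1.0
```

```bash
python3 s.py
```

```text
t 3.68 pos [ 457.4 -213.9  128.1] jawyaw 107.41 xaxis [ 0.0228  0.0013 -0.9997] F [-0.66  0.05 -0.67] T [0.052 0.089 0.011] gap 1.0 q [ 0.01  0.36  0.42  2.02 -0.22  0.78  2.44]
```

Emit:
{"method": "carry_out", "body": {
  "steps": [
    {"dx": -0.015, "dy": -0.015, "dz": -0.05, "roll": 0, "claw": 0},
    {"dx": 0, "dy": 0, "dz": -0.05, "roll": 0, "claw": 0},
    {"dx": 0, "dy": 0, "dz": -0.05, "roll": 0, "claw": 0},
    {"dx": 0, "dy": 0, "dz": 0, "roll": 0, "claw": 0},
    {"dx": 0, "dy": 0, "dz": 0, "roll": 0, "claw": 0},
    {"dx": 0, "dy": 0, "dz": 0, "roll": 0, "claw": 0}
  ]
}}

```text
time_s: 4.18
position: [0.4572, -0.2139, 0.0994]
orientation: [-0.11, 0.689, 0.108, 0.708]
wrist_force: [-0.5, -1.0, -0.3]
finger_gap: 1.001
```

```bash
python3 s.py
```

```text
t 4.18 pos [ 457.2 -213.9   99.4] jawyaw 107.69 xaxis [ 0.0271  0.0018 -0.9996] F [-0.49 -0.99 -0.29] T [ 0.102  0.088 -0.032] gap 1.001 q [ 0.04  0.4   0.4   2.06 -0.25  0.71  2.47]
```

Emit:
{"method": "carry_out", "body": {
  "steps": [
    {"dx": -0.02, "dy": -0.02, "dz": -0.05, "roll": 0, "claw": 0},
    {"dx": -0.01, "dy": -0.01, "dz": -0.05, "roll": 0, "claw": 0},
    {"dx": 0, "dy": 0, "dz": -0.05, "roll": 0, "claw": 0},
    {"dx": 0, "dy": 0, "dz": -0.02, "roll": 0, "claw": 0},
    {"dx": 0, "dy": 0, "dz": 0, "roll": 0, "claw": 0}
  ]
}}

```text
time_s: 4.6
position: [0.4507, -0.2214, 0.0629]
orientation: [-0.11, 0.689, 0.107, 0.709]
wrist_force: [0.3, -0.3, -0.1]
finger_gap: 1.001
```

```bash
python3 s.py
```

```text
t 4.6 pos [ 450.7 -221.4   62.9] jawyaw 107.65 xaxis [ 2.880e-02  8.000e-04 -9.996e-01] F [ 0.27 -0.27 -0.06] T [ 0.044  0.045 -0.048] gap 1.001 q [ 0.08  0.45  0.36  2.09 -0.29  0.62  2.53]
```

Emit:
{"method": "carry_out", "body": {
  "steps": [
    {"dx": 0.016, "dy": 0.018, "dz": 0.015, "roll": 0, "claw": 0},
    {"dx": 0, "dy": 0, "dz": 0, "roll": 0, "claw": 0},
    {"dx": 0, "dy": 0, "dz": 0, "roll": 0, "claw": 0},
    {"dx": 0, "dy": 0, "dz": 0, "roll": 0, "claw": 0}
  ]
}}

```text
time_s: 4.93
position: [0.4541, -0.2179, 0.0662]
orientation: [-0.11, 0.689, 0.107, 0.709]
wrist_force: [-0.9, 1.0, 0.1]
finger_gap: 1.001
```

```bash
python3 s.py
```

```text
t 4.93 pos [ 454.1 -217.9   66.2] jawyaw 107.61 xaxis [ 2.830e-02  8.000e-04 -9.996e-01] F [-0.86  0.99  0.05] T [ 0.055  0.062 -0.007] gap 1.001 q [ 0.07  0.45  0.37  2.09 -0.29  0.63  2.52]
```

Emit:
{"method": "carry_out", "body": {
  "steps": [
    {"dx": 0, "dy": 0, "dz": 0, "roll": 0, "claw": 1},
    {"dx": 0, "dy": 0, "dz": 0, "roll": 0, "claw": 1},
    {"dx": 0, "dy": 0, "dz": 0, "roll": 0, "claw": 1},
    {"dx": 0, "dy": 0, "dz": 0, "roll": 0, "claw": 1},
    {"dx": 0, "dy": 0, "dz": 0, "roll": 0, "claw": 1},
    {"dx": 0, "dy": 0, "dz": 0, "roll": 0, "claw": 1},
    {"dx": 0, "dy": 0, "dz": 0, "roll": 0, "claw": 1},
    {"dx": 0, "dy": 0, "dz": 0, "roll": 0, "claw": 1}
  ],
  "squeeze": 35
}}

```text
time_s: 5.6
position: [0.4549, -0.2179, 0.0672]
orientation: [-0.11, 0.688, 0.107, 0.709]
wrist_force: [0.2, 0.2, -0.2]
finger_gap: 0.467
```

```bash
python3 s.py
```

```text
t 5.6 pos [ 454.9 -217.9   67.2] jawyaw 107.64 xaxis [ 3.040e-02  3.000e-04 -9.995e-01] F [ 0.18  0.19 -0.2 ] T [0.085 0.082 0.008] gap 0.467 q [ 0.07  0.45  0.37  2.08 -0.29  0.63  2.52]
```

Emit:
{"method": "carry_out", "body": {
  "steps": [
    {"dx": 0, "dy": 0, "dz": 0, "roll": 0, "claw": 1},
    {"dx": 0, "dy": 0, "dz": 0, "roll": 0, "claw": 1},
    {"dx": 0, "dy": 0, "dz": 0, "roll": 0, "claw": 1},
    {"dx": 0, "dy": 0, "dz": 0, "roll": 0, "claw": 1},
    {"dx": 0, "dy": 0, "dz": 0, "roll": 0, "claw": 1},
    {"dx": 0, "dy": 0, "dz": 0, "roll": 0, "claw": 1},
    {"dx": 0, "dy": 0, "dz": 0, "roll": 0, "claw": 1},
    {"dx": 0, "dy": 0, "dz": 0, "roll": 0, "claw": 1}
  ]
}}

```text
time_s: 6.27
position: [0.4547, -0.2178, 0.067]
orientation: [-0.11, 0.688, 0.107, 0.709]
wrist_force: [0.4, -0.5, 0.0]
finger_gap: 0.14
```

```bash
python3 s.py
```

```text
t 6.27 pos [ 454.7 -217.8   67. ] jawyaw 107.64 xaxis [ 2.990e-02  5.000e-04 -9.996e-01] F [ 0.37 -0.48  0.02] T [0.092 0.142 0.022] gap 0.14 q [ 0.07  0.45  0.37  2.09 -0.29  0.63  2.52]
```

Emit:
{"method": "carry_out", "body": {
  "steps": [
    {"dx": 0, "dy": 0, "dz": 0, "roll": 0, "claw": 1},
    {"dx": 0, "dy": 0, "dz": 0.03, "roll": 0, "claw": 1},
    {"dx": 0, "dy": 0, "dz": 0.06, "roll": 0, "claw": 1},
    {"dx": 0, "dy": 0, "dz": 0.08, "roll": 0, "claw": 1},
    {"dx": 0, "dy": 0, "dz": 0.1, "roll": 0, "claw": 1},
    {"dx": 0, "dy": 0, "dz": 0.1, "roll": 0, "claw": 1},
    {"dx": 0, "dy": 0, "dz": 0.1, "roll": 0, "claw": 1},
    {"dx": 0, "dy": 0, "dz": 0.1, "roll": 0, "claw": 1},
    {"dx": 0, "dy": 0, "dz": 0.05, "roll": 0, "claw": 1},
    {"dx": 0, "dy": 0, "dz": 0, "roll": 0, "claw": 1}
  ]
}}

```text
time_s: 7.1
position: [0.4497, -0.217, 0.1969]
orientation: [-0.108, 0.691, 0.107, 0.707]
wrist_force: [-0.6, -0.6, -2.6]
finger_gap: 0.136
```

```bash
python3 s.py
```

```text
t 7.1 pos [ 449.7 -217.   196.9] jawyaw 107.54 xaxis [ 0.0218  0.0021 -0.9998] F [-0.56 -0.61 -2.57] T [0.059 0.048 0.022] gap 0.136 q [-0.02  0.26  0.46  1.96 -0.15  0.94  2.39]
```

Emit:
{"method": "carry_out", "body": {
  "steps": [
    {"dx": 0.02, "dy": 0.05, "dz": 0, "roll": 0.03, "claw": 1},
    {"dx": 0.04, "dy": 0.1, "dz": 0, "roll": 0.06, "claw": 1},
    {"dx": 0.05, "dy": 0.13, "dz": 0, "roll": 0.08, "claw": 1},
    {"dx": 0.06, "dy": 0.15, "dz": 0, "roll": 0.08, "claw": 1},
    {"dx": 0.06, "dy": 0.15, "dz": 0, "roll": 0.08, "claw": 1},
    {"dx": 0.06, "dy": 0.15, "dz": 0, "roll": 0.08, "claw": 1},
    {"dx": 0.06, "dy": 0.15, "dz": 0, "roll": 0.07, "claw": 1},
    {"dx": 0.05, "dy": 0.13, "dz": 0, "roll": 0.05, "claw": 1},
    {"dx": 0.03, "dy": 0.08, "dz": 0, "roll": 0.03, "claw": 1},
    {"dx": 0.0, "dy": 0.0, "dz": 0, "roll": 0, "claw": 1}
  ]
}}

```text
time_s: 7.93
position: [0.5321, 0.0178, 0.1891]
orientation: [-0.264, 0.65, 0.27, 0.659]
wrist_force: [-0.3, -0.1, -2.8]
finger_gap: 0.14
```

```bash
python3 s.py
```

```text
t 7.93 pos [532.1  17.8 189.1] jawyaw 134.41 xaxis [ 0.0081  0.0123 -0.9999] F [-0.27 -0.09 -2.82] T [0.085 0.091 0.017] gap 0.14 q [-0.32  0.32  0.25  1.87 -0.11  0.96  2.33]
```

Emit:
{"method": "carry_out", "body": {
  "steps": [
    {"dx": 0.05, "dy": 0.03, "dz": 0, "roll": 0, "claw": 1},
    {"dx": 0.0, "dy": 0.0, "dz": 0, "roll": 0, "claw": 1},
    {"dx": 0.0, "dy": 0.0, "dz": 0, "roll": 0, "claw": 1}
  ]
}}

```text
time_s: 8.18
position: [0.5415, 0.0248, 0.1869]
orientation: [-0.265, 0.652, 0.271, 0.657]
wrist_force: [-0.0, -0.2, -3.1]
finger_gap: 0.141
```

Run:
```python
from s import *
st()
_,d=grab('scene','scene2.png');np.save('scene_d2.npy',d);_,d=grab('top','top2.png');np.save('top_d2.npy',d)
for n,(a,b,c,e),f in (('scene',(100,250,150,300),4),('top',(150,270,160,280),5)):
    cv2.imwrite(f'pics/{n}2z.png',cv2.resize(cv2.imread(f'pics/{n}2.png')[a:b,c:e],None,fx=f,fy=f,interpolation=cv2.INTER_CUBIC))
```

```text
t 8.18 pos [541.5  24.8 186.9] jawyaw 134.5 xaxis [ 0.0038  0.0112 -0.9999] F [-0.02 -0.21 -3.06] T [0.008 0.09  0.042] gap 0.141 q [-0.33  0.34  0.25  1.85 -0.11  0.96  2.32]
```

View pics/scene2z.png

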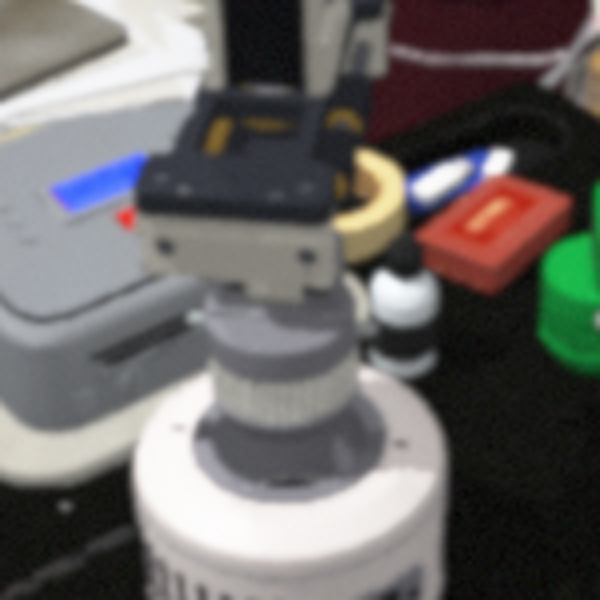

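View pics/top2z.png

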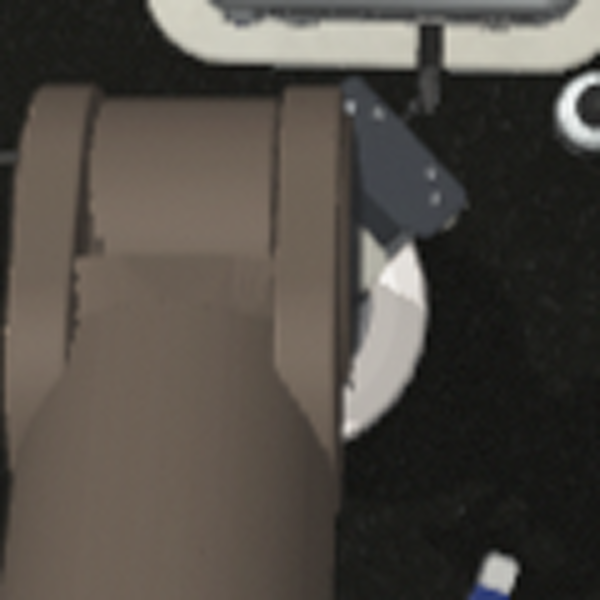

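```bash
cat > ov.py <<'E'
from fit import *
import sys
def overlay(fn,out,cx,cy,zb,yaw,crop,f,tilt=(0,0),well=(.5402,.0234)):
    im=cv2.imread('pics/'+fn); a,b,c,e=crop
    im=cv2.resize(im[a:b,c:e],None,fx=f,fy=f,interpolation=cv2.INTER_CUBIC)
    def dr(P,col):
        uv=(projs('scene',P)-[c,a]+.5)*f-.5
        cv2.polylines(im,[np.round(uv).astype(int)],False,col,1)
    t=np.radians(np.arange(0,361,4))
    def c3(r,z): return np.stack([cx+tilt[0]*z+r*np.cos(t),cy+tilt[1]*z+r*np.sin(t),zb+z+0*t],-1)
    for r,z in((.027,0),(.035,.014),(.035,.058)): dr(c3(r,z),(0,0,255))
    u=np.array([np.cos(yaw),np.sin(yaw)])
    for s in(-1,1):
        dr(np.array([[cx+tilt[0]*.048+s*k*u[0],cy+tilt[1]*.048+s*k*u[1],zb+.048] for k in(.035,.0435)]),(0,255,255))
    for r in (.037,.0455): dr(np.stack([well[0]+r*np.cos(t),well[1]+r*np.sin(t),.1+0*t],-1),(0,255,0))
    cv2.imwrite('pics/'+out,im)
E
python3 - <<'E'
from ov import *
overlay('scene2.png','scene2o.png',.5415-.0018,.0248,.1869-.067,np.radians(44.5),(130,240,180,270),6)
E
```

```text
(no output)
```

View pics/scene2o.png

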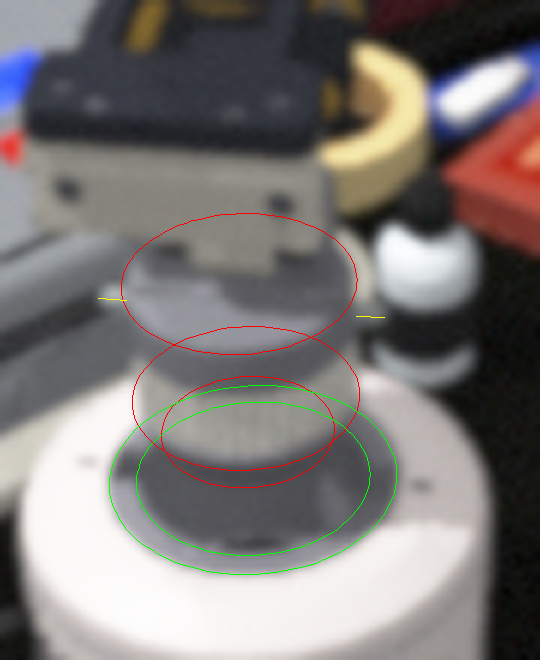

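Run:
```python
from ov import *
overlay('scene0.png','scene0o.png',.4529,-.2172,0,np.radians(17),(160,240,300,375),7)
```

```text
(no output)
```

View pics/scene0o.png

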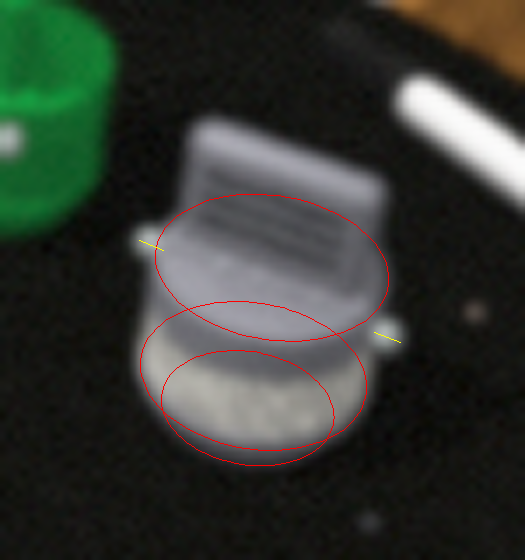

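Run:
```python
from m import *
for k,c0,zb in(('0',(.4529,-.2172),0),('2',(.5397,.0248),.1199)):
    d=np.load(f'scene_d{k}.npy');C=cloud('scene',d)
    near=np.hypot(C[...,0]-c0[0],C[...,1]-c0[1])<.05
    for z0,z1 in((.002,.014),(.015,.03),(.03,.045),(.045,.056),(.0565,.0595)):
        Q=C[near&(C[...,2]>zb+z0)&(C[...,2]<zb+z1)]
        if len(Q)<20: print(k,z0,len(Q));continue
        # fixed radius fit
        r=least_squares(lambda q:np.hypot(Q[:,0]-q[0],Q[:,1]-q[1])-.035,c0,loss='soft_l1',f_scale=.001)
        print(k,z0,len(Q),np.round(r.x*1000,1),'free',np.round(circ(Q)*1000,1), 'z',np.round(np.median(Q[:,2])*1000-zb*1000,1))
```

```text
0 0.002 66 [ 455.7 -218.4] free [ 459.5 -225.4   42.4] z 4.8
0 0.015 198 [ 455.1 -218.3] free [ 454.4 -217.4   34.1] z 21.2
0 0.03 144 [ 454.7 -218.3] free [ 454.2 -217.6   34.4] z 36.5
0 0.045 159 [ 453.9 -216.9] free [ 455.3 -219.4   37.5] z 50.6
0 0.0565 205 [ 457.4 -227.2] free [ 454.8 -223.3   31.3] z 58.1
2 0.002 60 [544.   22.2] free [540.4  24.4  31.1] z 8.7
2 0.015 278 [542.4  22.7] free [541.7  23.2  34.3] z 21.5
2 0.03 210 [542.4  23.2] free [541.8  23.6  34.4] z 36.7
2 0.045 221 [541.2  24. ] free [543.6  22.2  37.5] z 50.6
2 0.0565 276 [547.8  17. ] free [546.5  18.2  33.6] z 58.3
```

Emit:
{"method": "carry_out", "body": {
  "steps": [
    {"dx": 0.003, "dy": -0.004, "dz": -0.03, "roll": 0, "claw": 1},
    {"dx": 0.0, "dy": 0.0, "dz": -0.04, "roll": 0, "claw": 1},
    {"dx": 0.0, "dy": 0.0, "dz": -0.04, "roll": 0, "claw": 1},
    {"dx": 0.0, "dy": 0.0, "dz": -0.03, "roll": 0, "claw": 1},
    {"dx": 0.0, "dy": 0.0, "dz": 0, "roll": 0, "claw": 1}
  ]
}}

```text
time_s: 8.7
position: [0.5414, 0.0199, 0.1564]
orientation: [-0.263, 0.652, 0.268, 0.658]
wrist_force: [-0.7, 0.5, -2.4]
finger_gap: 0.144
```

```bash
python3 s.py
```

```text
t 8.7 pos [541.4  19.9 156.4] jawyaw 134.12 xaxis [ 0.0048  0.0105 -0.9999] F [-0.67  0.53 -2.42] T [ 0.008  0.086 -0.025] gap 0.144 q [-0.32  0.37  0.25  1.89 -0.13  0.89  2.34]
```

Emit:
{"method": "carry_out", "body": {
  "steps": [
    {"dx": 0.003, "dy": 0.02, "dz": 0, "roll": 0, "claw": 1},
    {"dx": 0.0, "dy": 0.0, "dz": 0, "roll": 0, "claw": 1},
    {"dx": 0.0, "dy": 0.0, "dz": 0, "roll": 0, "claw": 1}
  ]
}}

```text
time_s: 8.95
position: [0.5415, 0.0239, 0.1555]
orientation: [-0.262, 0.653, 0.268, 0.658]
wrist_force: [0.6, -0.3, -2.3]
finger_gap: 0.14
```

```bash
python3 s.py
```

```text
t 8.95 pos [541.5  23.9 155.5] jawyaw 134.07 xaxis [ 0.0031  0.0101 -0.9999] F [ 0.61 -0.3  -2.26] T [0.046 0.076 0.025] gap 0.14 q [-0.32  0.37  0.25  1.88 -0.13  0.89  2.33]
```

Bottom is now about 88 mm above the desk, with the taper in the mouth. I'll take one more look before going deeper.

Run:
```python
from ov import *
_,d=grab('scene','scene3.png');np.save('scene_d3.npy',d)
overlay('scene3.png','scene3o.png',.5403,.0234,.0885,np.radians(44.1),(140,240,180,270),6)
k,c0,zb='3',(.5397,.0238),.0885
C=cloud('scene',d);near=np.hypot(C[...,0]-c0[0],C[...,1]-c0[1])<.05
for z0,z1 in((.03,.045),(.045,.056)):
    Q=C[near&(C[...,2]>zb+z0)&(C[...,2]<zb+z1)]
    r=least_squares(lambda q:np.hypot(Q[:,0]-q[0],Q[:,1]-q[1])-.035,c0,loss='soft_l1',f_scale=.001);print(len(Q),r.x)
```

```text
195 [0.5420499  0.02221812]
208 [0.54120769 0.02281449]
```

View pics/scene3o.png

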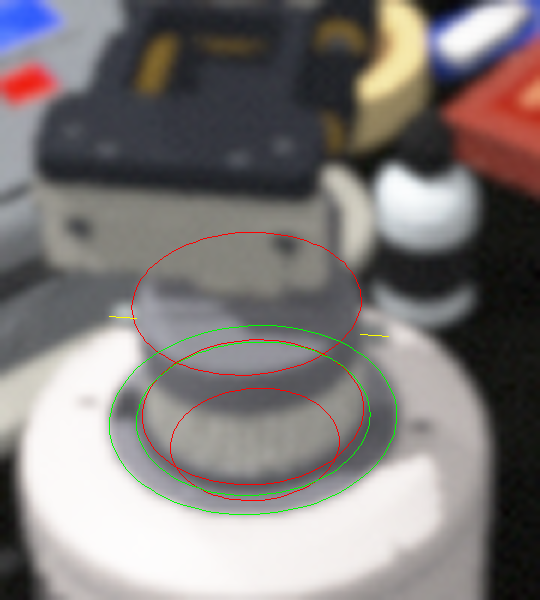

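Emit:
{"method": "carry_out", "body": {
  "steps": [
    {"dx": 0.0, "dy": 0.003, "dz": -0.03, "roll": 0.005, "claw": 1},
    {"dx": 0.0, "dy": 0.003, "dz": -0.03, "roll": 0, "claw": 1},
    {"dx": 0.0, "dy": 0, "dz": 0, "roll": 0, "claw": 1}
  ]
}}

```text
time_s: 9.25
position: [0.5422, 0.0258, 0.1434]
orientation: [-0.264, 0.652, 0.27, 0.658]
wrist_force: [0.3, 0.3, -2.8]
finger_gap: 0.139
```

```bash
python3 s.py
```

```text
t 9.25 pos [542.2  25.8 143.4] jawyaw 134.37 xaxis [ 0.0053  0.0109 -0.9999] F [ 0.34  0.32 -2.78] T [ 0.046  0.123 -0.027] gap 0.139 q [-0.32  0.39  0.24  1.9  -0.13  0.86  2.33]
```

Emit:
{"method": "carry_out", "body": {
  "steps": [
    {"dx": -0.002, "dy": -0.007, "dz": 0, "roll": 0, "claw": 1},
    {"dx": 0.0, "dy": 0, "dz": 0, "roll": 0, "claw": 1},
    {"dx": 0.0, "dy": 0, "dz": -0.03, "roll": 0, "claw": 1},
    {"dx": 0.0, "dy": 0, "dz": 0, "roll": 0, "claw": 1}
  ]
}}

```text
time_s: 9.58
position: [0.5416, 0.0242, 0.1366]
orientation: [-0.264, 0.652, 0.27, 0.658]
wrist_force: [-0.7, -0.8, -3.6]
finger_gap: 0.136
```

```bash
python3 s.py
```

```text
t 9.58 pos [541.6  24.2 136.6] jawyaw 134.38 xaxis [ 0.0049  0.0107 -0.9999] F [-0.73 -0.83 -3.56] T [-0.027  0.126 -0.017] gap 0.136 q [-0.32  0.4   0.24  1.91 -0.14  0.85  2.34]
```

Emit:
{"method": "carry_out", "body": {
  "steps": [
    {"dx": 0.0, "dy": 0, "dz": -0.03, "roll": 0, "claw": 1},
    {"dx": 0.0, "dy": 0, "dz": 0, "roll": 0, "claw": 1},
    {"dx": 0.0, "dy": 0, "dz": -0.02, "roll": 0, "claw": 1},
    {"dx": 0.0, "dy": 0, "dz": 0, "roll": 0, "claw": 1}
  ]
}}

```text
time_s: 9.92
position: [0.5416, 0.0241, 0.1253]
orientation: [-0.264, 0.652, 0.27, 0.658]
wrist_force: [-0.4, -0.3, -3.2]
finger_gap: 0.142
```

```bash
python3 s.py
python3 - <<'E'
from ov import *
grab('scene','scene4.png')
overlay('scene4.png','scene4o.png',.5403,.0234,.059,np.radians(44.1),(140,240,180,270),6)
cv2.imwrite('pics/scene4z.png',cv2.resize(cv2.imread('pics/scene4.png')[150:230,175:275],None,fx=7,fy=7,interpolation=cv2.INTER_CUBIC))
E
```

```text
t 9.92 pos [541.6  24.1 125.3] jawyaw 134.36 xaxis [ 0.0047  0.0107 -0.9999] F [-0.4  -0.3  -3.21] T [ 0.105  0.138 -0.018] gap 0.142 q [-0.31  0.41  0.24  1.92 -0.14  0.82  2.34]
```

View pics/scene4z.png

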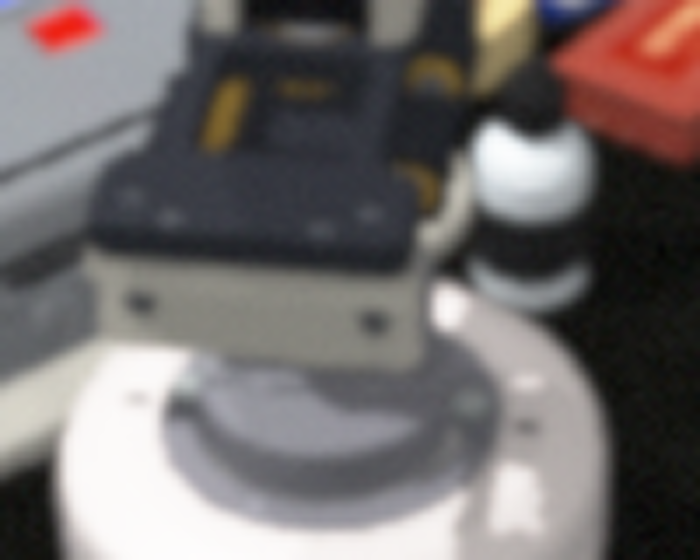

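Emit:
{"method": "carry_out", "body": {
  "steps": [
    {"dx": 0.0, "dy": 0, "dz": -0.02, "roll": 0, "claw": 1},
    {"dx": 0.0, "dy": 0, "dz": 0, "roll": 0, "claw": 1},
    {"dx": 0.0, "dy": 0, "dz": -0.015, "roll": 0, "claw": 1},
    {"dx": 0.0, "dy": 0, "dz": 0, "roll": 0, "claw": 1}
  ]
}}

```text
time_s: 10.3
position: [0.5422, 0.0242, 0.1183]
orientation: [-0.264, 0.651, 0.27, 0.658]
wrist_force: [0.1, -0.1, -1.9]
finger_gap: 0.138
```

```bash
python3 s.py
```

```text
t 10.3 pos [542.2  24.2 118.3] jawyaw 134.36 xaxis [ 0.006   0.0108 -0.9999] F [ 0.1  -0.12 -1.89] T [ 0.034  0.107 -0.006] gap 0.138 q [-0.31  0.42  0.23  1.92 -0.15  0.81  2.35]
```

Emit:
{"method": "carry_out", "body": {
  "steps": [
    {"dx": 0.0, "dy": 0, "dz": -0.015, "roll": 0, "claw": 1},
    {"dx": 0.0, "dy": 0, "dz": 0, "roll": 0, "claw": 1},
    {"dx": 0.0, "dy": 0, "dz": -0.01, "roll": 0, "claw": 1},
    {"dx": 0.0, "dy": 0, "dz": 0, "roll": 0, "claw": 1}
  ]
}}

```text
time_s: 10.63
position: [0.5423, 0.0242, 0.1128]
orientation: [-0.264, 0.651, 0.27, 0.658]
wrist_force: [0.1, 0.0, -2.9]
finger_gap: 0.142
```

```bash
python3 s.py
```

```text
t 10.63 pos [542.3  24.2 112.8] jawyaw 134.36 xaxis [ 0.0061  0.0108 -0.9999] F [ 0.06  0.03 -2.91] T [0.015 0.085 0.004] gap 0.142 q [-0.31  0.43  0.23  1.93 -0.15  0.79  2.35]
```

Emit:
{"method": "carry_out", "body": {
  "steps": [
    {"dx": 0.0, "dy": 0, "dz": -0.01, "roll": 0, "claw": 1},
    {"dx": 0.0, "dy": 0, "dz": 0, "roll": 0, "claw": 1},
    {"dx": 0.0, "dy": 0, "dz": -0.006, "roll": 0, "claw": 1},
    {"dx": 0.0, "dy": 0, "dz": 0, "roll": 0, "claw": 1}
  ]
}}

```text
time_s: 10.97
position: [0.5424, 0.0242, 0.1093]
orientation: [-0.264, 0.651, 0.27, 0.658]
wrist_force: [-0.9, 1.0, -2.4]
finger_gap: 0.138
```

```bash
python3 s.py
```

```text
t 10.97 pos [542.4  24.2 109.3] jawyaw 134.36 xaxis [ 0.0062  0.0108 -0.9999] F [-0.93  0.97 -2.38] T [0.102 0.046 0.038] gap 0.138 q [-0.31  0.43  0.23  1.93 -0.15  0.79  2.35]
```

Emit:
{"method": "carry_out", "body": {
  "steps": [
    {"dx": 0.0, "dy": 0, "dz": -0.006, "roll": 0, "claw": 1},
    {"dx": 0.0, "dy": 0, "dz": 0, "roll": 0, "claw": 1}
  ]
}}

```text
time_s: 11.13
position: [0.5426, 0.0242, 0.1084]
orientation: [-0.264, 0.651, 0.27, 0.658]
wrist_force: [-0.1, 0.3, -1.0]
finger_gap: 0.139
```

```bash
python3 s.py
```

```text
t 11.13 pos [542.6  24.2 108.4] jawyaw 134.36 xaxis [ 0.0068  0.011  -0.9999] F [-0.09  0.28 -0.98] T [ 0.036  0.22  -0.017] gap 0.139 q [-0.31  0.43  0.23  1.93 -0.15  0.78  2.35]
```

Emit:
{"method": "carry_out", "body": {
  "steps": [
    {"dx": 0.0, "dy": 0, "dz": -0.005, "roll": 0, "claw": 1},
    {"dx": 0.0, "dy": 0, "dz": 0, "roll": 0, "claw": 1}
  ]
}}

```text
time_s: 11.3
position: [0.5428, 0.0241, 0.1084]
orientation: [-0.264, 0.651, 0.27, 0.659]
wrist_force: [0.7, -0.1, -2.8]
finger_gap: 0.141
```

```bash
python3 s.py
```

```text
t 11.3 pos [542.8  24.1 108.4] jawyaw 134.35 xaxis [ 0.0073  0.0114 -0.9999] F [ 0.69 -0.12 -2.84] T [ 0.053  0.101 -0.005] gap 0.141 q [-0.31  0.43  0.23  1.93 -0.15  0.78  2.35]
```

Emit:
{"method": "carry_out", "body": {
  "steps": [
    {"dx": 0.0, "dy": 0, "dz": 0, "roll": 0, "claw": 0.7},
    {"dx": 0.0, "dy": 0, "dz": 0, "roll": 0, "claw": 0.7},
    {"dx": 0.0, "dy": 0, "dz": 0, "roll": 0, "claw": 0.7},
    {"dx": 0.0, "dy": 0, "dz": 0, "roll": 0, "claw": 0.7},
    {"dx": 0.0, "dy": 0, "dz": 0, "roll": 0, "claw": 0.7}
  ]
}}

```text
time_s: 11.72
position: [0.5438, 0.0243, 0.109]
orientation: [-0.264, 0.65, 0.269, 0.66]
wrist_force: [0.1, 0.5, 1.0]
finger_gap: 0.299
```

```bash
python3 s.py
python3 - <<'E'
from h import *
grab('scene','scene5.png')
cv2.imwrite('pics/scene5z.png',cv2.resize(cv2.imread('pics/scene5.png')[150:230,175:275],None,fx=7,fy=7,interpolation=cv2.INTER_CUBIC))
E
```

```text
t 11.72 pos [543.8  24.3 109. ] jawyaw 134.35 xaxis [ 0.0097  0.0117 -0.9999] F [0.11 0.48 0.98] T [0.105 0.054 0.057] gap 0.299 q [-0.31  0.43  0.23  1.93 -0.15  0.78  2.35]
```

View pics/scene5z.png

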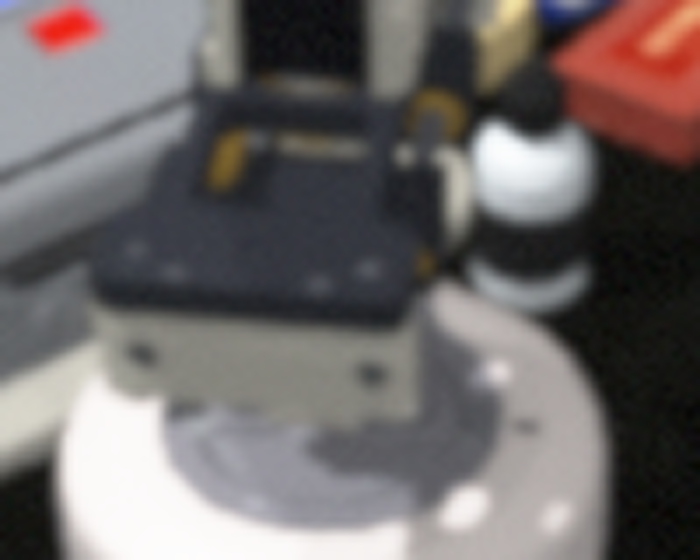

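Emit:
{"method": "carry_out", "body": {
  "steps": [
    {"dx": -0.008, "dy": -0.003, "dz": 0, "roll": 0, "claw": 0.7},
    {"dx": 0.0, "dy": 0, "dz": 0, "roll": 0, "claw": 0.8},
    {"dx": 0.0, "dy": 0, "dz": 0, "roll": 0, "claw": 1},
    {"dx": 0.0, "dy": 0, "dz": 0, "roll": 0, "claw": 1},
    {"dx": 0.0, "dy": 0, "dz": 0, "roll": 0, "claw": 1},
    {"dx": 0.0, "dy": 0, "dz": 0, "roll": 0, "claw": 1},
    {"dx": 0.0, "dy": 0, "dz": 0, "roll": 0, "claw": 1}
  ],
  "squeeze": 50
}}

```text
time_s: 12.35
position: [0.542, 0.0236, 0.1088]
orientation: [-0.264, 0.65, 0.269, 0.659]
wrist_force: [-0.9, -0.7, 0.6]
finger_gap: 0.142
```

```bash
python3 s.py;python3 s.py
```

```text
t 12.35 pos [542.   23.6 108.8] jawyaw 134.35 xaxis [ 0.0095  0.0117 -0.9999] F [-0.92 -0.68  0.56] T [ 0.058  0.092 -0.003] gap 0.142 q [-0.31  0.43  0.23  1.94 -0.15  0.78  2.35]
t 12.35 pos [542.   23.6 108.8] jawyaw 134.35 xaxis [ 0.0095  0.0117 -0.9999] F [-0.92 -0.68  0.56] T [ 0.058  0.092 -0.003] gap 0.142 q [-0.31  0.43  0.23  1.94 -0.15  0.78  2.35]
```

Emit:
{"method": "carry_out", "body": {
  "steps": [
    {"dx": 0.0, "dy": 0, "dz": 0, "roll": -0.06, "claw": 1},
    {"dx": 0.0, "dy": 0, "dz": 0, "roll": -0.06, "claw": 1},
    {"dx": 0.0, "dy": 0, "dz": 0, "roll": 0, "claw": 1}
  ]
}}

```text
time_s: 12.6
position: [0.5423, 0.0236, 0.1088]
orientation: [-0.232, 0.662, 0.237, 0.672]
wrist_force: [0.3, 0.5, 0.3]
finger_gap: 0.138
```

```bash
python3 s.py
```

```text
t 12.6 pos [542.3  23.6 108.8] jawyaw 128.75 xaxis [ 0.0112  0.0108 -0.9999] F [0.26 0.48 0.34] T [ 0.063  0.075 -0.048] gap 0.138 q [-0.33  0.43  0.26  1.94 -0.16  0.78  2.27]
```

Emit:
{"method": "carry_out", "body": {
  "steps": [
    {"dx": 0.0, "dy": 0, "dz": 0, "roll": -0.07, "claw": 1},
    {"dx": 0.0, "dy": 0, "dz": 0, "roll": -0.07, "claw": 1},
    {"dx": 0.0, "dy": 0, "dz": 0, "roll": -0.07, "claw": 1},
    {"dx": 0.0, "dy": 0, "dz": 0, "roll": -0.07, "claw": 1},
    {"dx": 0.0, "dy": 0, "dz": 0, "roll": 0, "claw": 1},
    {"dx": 0.0, "dy": 0, "dz": 0, "roll": 0, "claw": 1}
  ]
}}

```text
time_s: 13.1
position: [0.5429, 0.0233, 0.1088]
orientation: [-0.159, 0.683, 0.161, 0.694]
wrist_force: [-0.3, -0.0, -0.0]
finger_gap: 0.139
```

```bash
python3 s.py
```

```text
t 13.1 pos [542.9  23.3 108.8] jawyaw 116.17 xaxis [ 0.0142  0.0071 -0.9999] F [-0.3  -0.04 -0.02] T [-0.016  0.112  0.019] gap 0.139 q [-0.37  0.44  0.32  1.94 -0.2   0.78  2.08]
```

Emit:
{"method": "carry_out", "body": {
  "steps": [
    {"dx": 0.0, "dy": 0, "dz": 0, "roll": -0.07, "claw": 1},
    {"dx": 0.0, "dy": 0, "dz": 0, "roll": -0.07, "claw": 1},
    {"dx": 0.0, "dy": 0, "dz": 0, "roll": 0, "claw": 1}
  ]
}}

```text
time_s: 13.35
position: [0.5428, 0.0229, 0.1088]
orientation: [-0.122, 0.691, 0.124, 0.702]
wrist_force: [0.5, -0.1, 0.6]
finger_gap: 0.137
```

```bash
python3 s.py
```

```text
t 13.35 pos [542.8  22.9 108.8] jawyaw 110.09 xaxis [ 0.0147  0.0053 -0.9999] F [ 0.52 -0.13  0.56] T [0.099 0.094 0.021] gap 0.137 q [-0.39  0.44  0.35  1.94 -0.21  0.78  1.99]
```

Emit:
{"method": "carry_out", "body": {
  "steps": [
    {"dx": 0.0, "dy": 0, "dz": 0, "roll": -0.07, "claw": 1},
    {"dx": 0.0, "dy": 0, "dz": 0, "roll": 0, "claw": 1}
  ]
}}

```text
time_s: 13.52
position: [0.5427, 0.0228, 0.1088]
orientation: [-0.105, 0.694, 0.107, 0.704]
wrist_force: [0.9, 0.3, 0.8]
finger_gap: 0.136
```

```bash
python3 s.py
```

```text
t 13.52 pos [542.7  22.8 108.8] jawyaw 107.23 xaxis [ 0.0148  0.0044 -0.9999] F [0.93 0.29 0.76] T [ 0.112  0.044 -0.032] gap 0.136 q [-0.41  0.44  0.36  1.95 -0.22  0.78  1.95]
```

Emit:
{"method": "carry_out", "body": {
  "steps": [
    {"dx": 0.0, "dy": 0, "dz": 0, "roll": -0.07, "claw": 1},
    {"dx": 0.0, "dy": 0, "dz": 0, "roll": 0, "claw": 1}
  ]
}}

```text
time_s: 13.68
position: [0.5426, 0.0228, 0.1088]
orientation: [-0.088, 0.696, 0.09, 0.707]
wrist_force: [-0.3, -0.9, 0.0]
finger_gap: 0.14
```

```bash
python3 s.py
```

```text
t 13.68 pos [542.6  22.8 108.8] jawyaw 104.46 xaxis [ 0.0148  0.0036 -0.9999] F [-0.26 -0.91  0.  ] T [ 0.104  0.037 -0.019] gap 0.14 q [-0.42  0.44  0.37  1.95 -0.23  0.78  1.91]
```

Emit:
{"method": "carry_out", "body": {
  "steps": [
    {"dx": 0.0, "dy": 0, "dz": 0, "roll": -0.07, "claw": 1},
    {"dx": 0.0, "dy": 0, "dz": 0, "roll": 0, "claw": 1}
  ]
}}

```text
time_s: 13.85
position: [0.5425, 0.0229, 0.1088]
orientation: [-0.072, 0.698, 0.073, 0.709]
wrist_force: [0.5, -0.4, -0.3]
finger_gap: 0.139
```

```bash
python3 s.py
```

```text
t 13.85 pos [542.5  22.9 108.8] jawyaw 101.73 xaxis [ 0.0147  0.0029 -0.9999] F [ 0.55 -0.42 -0.25] T [0.041 0.043 0.   ] gap 0.139 q [-0.43  0.44  0.39  1.95 -0.23  0.78  1.87]
```

Emit:
{"method": "carry_out", "body": {
  "steps": [
    {"dx": 0.0, "dy": 0, "dz": 0, "roll": -0.06, "claw": 1},
    {"dx": 0.0, "dy": 0, "dz": 0, "roll": -0.06, "claw": 1}
  ]
}}

```text
time_s: 14.02
position: [0.5424, 0.0237, 0.1087]
orientation: [-0.042, 0.701, 0.043, 0.711]
wrist_force: [0.1, 1.3, -1.1]
finger_gap: 0.136
```

```bash
python3 s.py
```

```text
t 14.02 pos [542.4  23.7 108.7] jawyaw 96.92 xaxis [ 0.0145  0.0025 -0.9999] F [ 0.13  1.28 -1.09] T [0.311 0.035 0.358] gap 0.136 q [-0.44  0.44  0.41  1.95 -0.25  0.78  1.8 ]
```

Emit:
{"method": "carry_out", "body": {
  "steps": [
    {"dx": 0.0, "dy": 0, "dz": 0, "roll": -0.06, "claw": 1},
    {"dx": 0.0, "dy": 0, "dz": 0, "roll": 0, "claw": 1}
  ]
}}

```text
time_s: 14.18
position: [0.5423, 0.0243, 0.1086]
orientation: [-0.028, 0.701, 0.029, 0.712]
wrist_force: [0.7, -0.3, 0.7]
finger_gap: 0.139
```

```bash
python3 s.py
```

```text
t 14.18 pos [542.3  24.3 108.6] jawyaw 94.64 xaxis [ 0.0144  0.0018 -0.9999] F [ 0.68 -0.34  0.7 ] T [-0.208  0.084 -0.165] gap 0.139 q [-0.45  0.45  0.42  1.95 -0.25  0.78  1.76]
```

Emit:
{"method": "carry_out", "body": {
  "steps": [
    {"dx": 0.0, "dy": 0, "dz": 0, "roll": 0, "claw": 1},
    {"dx": 0.0, "dy": 0, "dz": 0, "roll": 0, "claw": 1}
  ]
}}

```text
time_s: 14.35
position: [0.5423, 0.0242, 0.1086]
orientation: [-0.031, 0.701, 0.032, 0.712]
wrist_force: [-0.2, 0.7, -0.1]
finger_gap: 0.138
```

```bash
python3 s.py
```

```text
t 14.35 pos [542.3  24.2 108.6] jawyaw 95.05 xaxis [ 0.0145  0.0019 -0.9999] F [-0.16  0.66 -0.15] T [ 0.059  0.067 -0.284] gap 0.138 q [-0.45  0.45  0.42  1.95 -0.25  0.78  1.77]
```

Emit:
{"method": "carry_out", "body": {
  "steps": [
    {"dx": 0.0, "dy": 0, "dz": 0, "roll": -0.03, "claw": 1}
  ]
}}

```text
time_s: 14.43
position: [0.5423, 0.0242, 0.1086]
orientation: [-0.023, 0.702, 0.024, 0.712]
wrist_force: [-0.4, 0.9, -0.9]
finger_gap: 0.142
```

```bash
python3 s.py
```

```text
t 14.43 pos [542.3  24.2 108.6] jawyaw 93.85 xaxis [ 0.0145  0.0018 -0.9999] F [-0.36  0.9  -0.9 ] T [0.222 0.039 0.566] gap 0.142 q [-0.46  0.45  0.42  1.95 -0.26  0.78  1.75]
```

Run:
```python
from s import *
for i in range(4):
    optics.get_image('scene'); s=robot.read_state(); M=R.from_quat(s['orientation']).as_matrix(); print(round(s['time_s'],2),np.round(s['torque'],3),np.round(s['wrist_force'],1),round(float(np.degrees(np.arctan2(M[1,1],M[0,1]))),2),np.round(s['position']*1000,1))
```

```text
14.48 [0.041 0.033 0.448] [ 0.   0.4 -0.2] 93.68 [542.3  24.3 108.6]
14.53 [0.034 0.008 0.351] [0.  1.6 0.4] 93.76 [542.3  24.3 108.6]
14.58 [0.065 0.053 0.355] [ 0.7  1.2 -0.8] 93.78 [542.3  24.4 108.6]
14.63 [0.036 0.025 0.397] [0.4 0.9 0.2] 93.78 [542.3  24.3 108.6]
```

Emit:
{"method": "carry_out", "body": {
  "steps": [
    {"dx": 0.0, "dy": 0, "dz": 0, "roll": -0.02, "claw": 1}
  ]
}}

```text
time_s: 14.72
position: [0.5423, 0.0244, 0.1086]
orientation: [-0.018, 0.702, 0.018, 0.712]
wrist_force: [0.2, 0.4, 0.1]
finger_gap: 0.14
```

```bash
cat > feel.py <<'E'
from s import *
print(np.round(robot.read_state()['torque'],3))
for i in range(6):
    optics.get_image('scene'); s=robot.read_state(); M=R.from_quat(s['orientation']).as_matrix(); print(round(s['time_s'],2),np.round(s['torque'],3),np.round(s['wrist_force'],1),round(float(np.degrees(np.arctan2(M[1,1],M[0,1]))),2),np.round(s['position']*1000,1))
E
python3 feel.py
```

```text
[ 0.088 -0.032  0.716]
14.77 [ 0.01  -0.017  0.591] [ 0.2  0.2 -0.6] 92.82 [542.3  24.4 108.6]
14.82 [ 0.092 -0.018  0.487] [-0.6  0.4 -0.7] 92.87 [542.3  24.4 108.6]
14.87 [ 0.136 -0.026  0.485] [-0.6  0.4 -1. ] 92.89 [542.3  24.4 108.6]
14.92 [ 0.042 -0.088  0.512] [ 0.   1.3 -0.8] 92.9 [542.3  24.4 108.6]
14.97 [ 0.088 -0.063  0.485] [-0.8  1.1  0.3] 92.9 [542.3  24.4 108.6]
15.02 [ 0.113 -0.072  0.494] [-0.2  1.4 -1.9] 92.89 [542.3  24.4 108.6]
```

Resistance at rest is about 0.49 N m, up from 0.37 before the last 0.9° step, which is inside the tight window. I'll let go now.

Emit:
{"method": "carry_out", "body": {
  "steps": [
    {"dx": 0.0, "dy": 0, "dz": 0, "roll": 0, "claw": 1},
    {"dx": 0.0, "dy": 0, "dz": 0, "roll": 0, "claw": 0.6},
    {"dx": 0.0, "dy": 0, "dz": 0, "roll": 0, "claw": 0.6},
    {"dx": 0.0, "dy": 0, "dz": 0, "roll": 0, "claw": 0.6},
    {"dx": 0.0, "dy": 0, "dz": 0, "roll": 0, "claw": 0.6},
    {"dx": 0.0, "dy": 0, "dz": 0, "roll": 0, "claw": 0.6}
  ]
}}

```text
time_s: 15.52
position: [0.5425, 0.0235, 0.1088]
orientation: [-0.016, 0.702, 0.017, 0.712]
wrist_force: [-1.4, 0.3, -0.2]
finger_gap: 0.393
```

```bash
python3 s.py
```

```text
t 15.52 pos [542.5  23.5 108.8] jawyaw 92.69 xaxis [ 0.0149  0.0014 -0.9999] F [-1.41  0.28 -0.22] T [0.085 0.018 0.011] gap 0.393 q [-0.46  0.45  0.43  1.95 -0.26  0.78  1.73]
```

Emit:
{"method": "carry_out", "body": {
  "steps": [
    {"dx": 0.0, "dy": 0, "dz": 0.04, "roll": 0, "claw": 0.5},
    {"dx": 0.0, "dy": 0, "dz": 0.08, "roll": 0, "claw": 0.5},
    {"dx": 0.0, "dy": 0, "dz": 0.1, "roll": 0, "claw": 0.5},
    {"dx": 0.0, "dy": 0, "dz": 0.1, "roll": 0, "claw": 0.5},
    {"dx": 0.0, "dy": 0, "dz": 0.1, "roll": 0, "claw": 0.5},
    {"dx": 0.0, "dy": 0, "dz": 0.1, "roll": 0, "claw": 0.5},
    {"dx": 0.0, "dy": -0.05, "dz": 0.05, "roll": 0, "claw": 0.5},
    {"dx": -0.05, "dy": -0.1, "dz": 0, "roll": 0, "claw": 0.5},
    {"dx": -0.1, "dy": -0.15, "dz": 0, "roll": 0, "claw": 0.5},
    {"dx": -0.1, "dy": -0.15, "dz": 0, "roll": 0, "claw": 0.5}
  ]
}}

```text
time_s: 16.35
position: [0.4939, -0.0629, 0.2333]
orientation: [-0.019, 0.7, 0.02, 0.713]
wrist_force: [1.3, -1.0, 0.1]
finger_gap: 0.498
```

Emit:
{"method": "carry_out", "body": {
  "steps": [
    {"dx": -0.05, "dy": -0.18, "dz": 0, "roll": 0, "claw": 0.5},
    {"dx": -0.05, "dy": -0.18, "dz": 0, "roll": 0, "claw": 0.5},
    {"dx": 0, "dy": -0.1, "dz": 0, "roll": 0, "claw": 0.5},
    {"dx": 0, "dy": 0, "dz": 0, "roll": 0, "claw": 0.5},
    {"dx": 0, "dy": 0, "dz": 0, "roll": 0, "claw": 0.5}
  ]
}}

```text
time_s: 16.77
position: [0.4673, -0.1658, 0.2377]
orientation: [-0.016, 0.699, 0.017, 0.715]
wrist_force: [0.3, 0.6, 0.3]
finger_gap: 0.502
```

```bash
python3 s.py
python3 - <<'E'
from h import *
p,d=grab('scene','scene9.png');grab('top','top9.png')
a=cv2.resize(cv2.imread('pics/scene9.png')[120:270,150:310],None,fx=4,fy=4,interpolation=cv2.INTER_CUBIC);cv2.imwrite('pics/scene9z.png',a)
a=cv2.resize(cv2.imread('pics/top9.png')[140:290,170:370],None,fx=4,fy=4,interpolation=cv2.INTER_CUBIC);cv2.imwrite('pics/top9z.png',a)
C=cloud('scene',d);c=np.array([.5415,.0235]);m=(np.hypot(C[...,0]-c[0],C[...,1]-c[1])<.045)&(C[...,2]>.13)&(C[...,2]<.16)
Q=C[m];T=Q[Q[:,2]>Q[:,2].max()-.008];print(len(Q),np.percentile(Q[:,2],[50,90,98]),cv2.minAreaRect(T[:,:2].astype(np.float32)*1000))
E
```

```text
t 16.77 pos [ 467.3 -165.8  237.7] jawyaw 92.66 xaxis [ 0.0226  0.0019 -0.9997] F [0.3  0.63 0.31] T [0.077 0.062 0.026] gap 0.502 q [-0.25  0.21  0.59  1.92 -0.15  1.03  2.02]
218 [0.13916407 0.1414569  0.14241634] ((540.5623168945312, 24.80614471435547), (59.14969253540039, 13.189582824707031), 4.737360000610352)
```

View pics/scene9z.png

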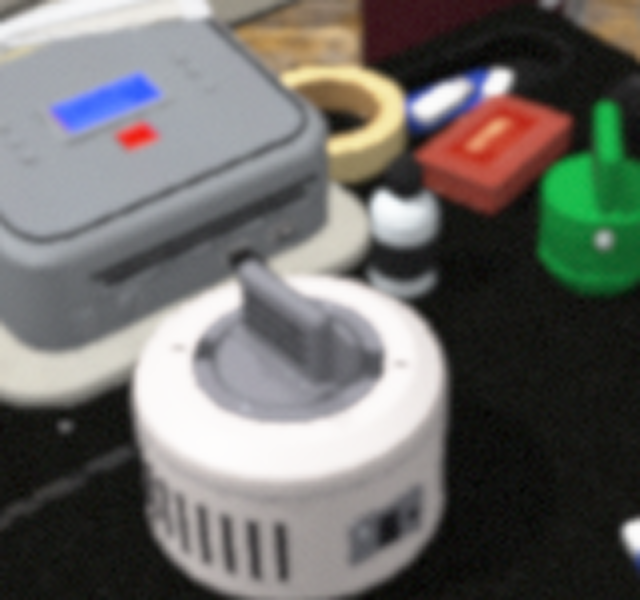

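View pics/top9z.png

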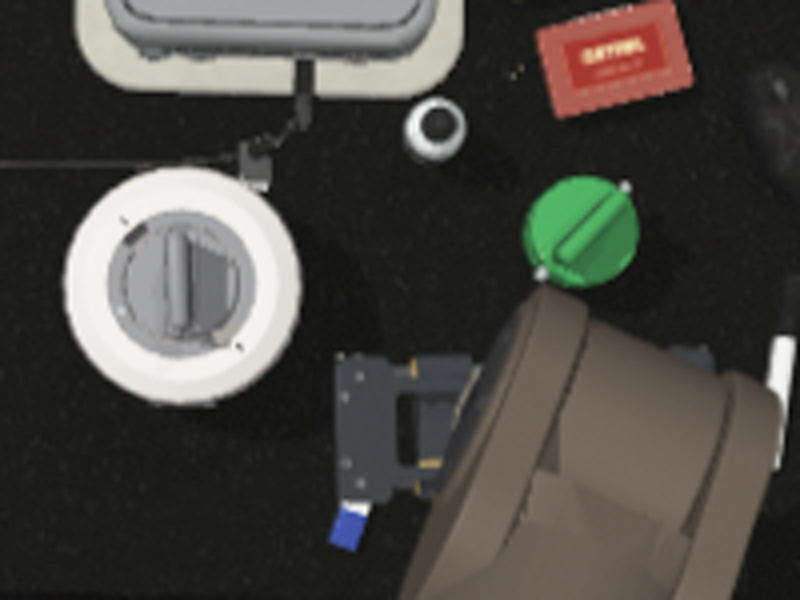

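The bar now points at about 3–5°, roughly 41° clockwise of the notches. The cartridge sits level and centred at about px (215,211). The bottle, tin and eraser haven't moved, and the gripper is clear.

```bash
python3 -c "
from h import *
print(job.sign_off())"
```

```text
the job is handed in; nothing more can be done
None
```

The cartridge is back in the extractor, turned tight, released, and the job is handed in. It finished about 17 s into the 67 s limit, and no verdict was reported.

**What I did:**
- I gripped the grey cartridge by its bar, carried it over the well, and lowered it with its pins through the two notches until it sat on the seal. Its underside was then about 41.4 mm above the desk, inside the expected range.
- I briefly let go so it could settle flat, then gripped it again.
- I turned it clockwise. It turned freely for about 33°, then resisted. I stopped at about 41.5°, where the turning resistance at rest was about 0.49 N m, and let go.

**Last checks:**
- **Position:** the pictures and depth data show the bar at about 3–5°, which agrees with the roughly 3° expected from the hand. Its centre is within about 1.5 mm of the well's axis, its top is about 141 mm above the desk, and it looks level.
- **Other objects:** the ink bottle and tin look unmoved in the last pictures, and so does the part of the eraser not hidden by the gripper. The robot was touching nothing.

**Disagreements:**
- **Peak torque:** the reading rose to 0.72 N m for a moment during the last small step, then fell to 0.49 N m at rest. I took that as the arm's motion, not seal load.
- **Cameras:** the two cameras differed by 2–3 mm on the well's centre. The cartridge went in without noticeable contact, so this did not matter.
- **Arm:** the hand picked up about 1.3° of tilt while moving and overshot a few multi-row moves. I corrected the overshoots before gripping and lowering.

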